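Set a sensor tester's gain lever to its third click

TASK

The sensor tester's orange gain lever is parked at the red tick: with closed fingertips push it gently along its slot, counting the clicks, and leave it resting in the third click without ever going past that one. Then press the green set key fully down so that the tester takes the setting, let it come up, and move clear. Do not grasp or lift anything, do not shove the tester along the bench, leave the sensor module in its nest, and leave the loose things round about where they are.

Things in the scene. Friction and masses are not known exactly. Their poses are not given: they have to be found in the camera images.
- tester: blue bench box, grey face plate 54 mm above the bench, loose on rubber feet, about 4 kg; some 20 N shoves it along. 140 mm (its x) by 210 mm (its y). Origin: centre of its underside; z up, x from its front edge (lever, key; facing the robot, turned up to 0.5 rad) to its back edge (nest, dark display), y along the lever's travel from the parked end towards the green key
- lever_cap (a point): centre of the orange lever cap, 26 mm (tester x) by 14 mm (tester y) by 30 mm tall, standing from 10 to 40 mm above the face plate on a steel stem. Parked, it is at x = -32, y = -55 mm in the tester's frame, 50 mm from the tester's end; the plate beside it is free. Its axes are the tester's
- gain_lever (a joint): orange lever's slide (m): 0 parked at the red tick (up to 3 mm off at the first instant), grows along tester +y. Clicks (spring detents, white ticks) at 0.015, 0.030, 0.045, 0.060, 0.075, then end stop. Crossing to the next click takes about 5 N, most about 4 mm out of a click; past half way (7.5 mm) it snaps ahead by itself into the next click and stays
- set_key_top (a point): centre of the top face of the green round set key, 26 mm across, 22 mm above the face plate and 10 mm above the black collar round it (42 mm across), at x = -32 mm, y = +68 mm in the tester's frame
- set_key (a joint): the set key's travel (m): 0 up, 0.006 fully pressed, pushed straight down; spring return, 1.5 N to start and 5 N fully down
- module: blue and green sensor module under test, 24 x 66 x 18 mm, lying in the black-railed nest on the tester's face plate; origin at the centre of its underside
- spare_module: black and green spare sensor module, 24 x 66 x 18 mm, loose on the bench; origin at the centre of its underside
- glue_stick: white glue stick with blue cap standing upright, 24 mm across, 88 mm tall; origin at the centre of its foot
- tape_measure: yellow tape measure, 36 x 72 x 62 mm, standing on the bench; origin at the centre of its underside
- scissors: orange-handled scissors, 88 x 200 x 11 mm, lying on the bench; origin at the centre of the underside
- marker_black: black marker pen, 14 x 127 x 16 mm, lying on the bench; origin at the centre of the underside
- screwdriver: orange-handled screwdriver, 28 x 190 x 28 mm, lying on the bench; origin at the centre of the underside
Mind the look-alikes: they are no part of the job. What is shaped like the module but brown, pink or purple is not meant.

How it is judged:
On the way, in this order (a step that is already met when the one before it is completed fails the run):
1. the lever rests in the third click (value of joint gain_lever between 0.042 and 0.048 m and velocity of joint gain_lever between -0.01 and 0.01 m/s), for 0.2 s.
2. the set key is pressed down with the lever still in the third click (value of joint gain_lever between 0.042 and 0.048 m and value of joint set_key above 0.0048 m).
At the end, for the whole second after the job is handed in: The lever rests in the third click (0.045 m, within 3 mm), the set key is up again (within 1 mm), the tester stands flat within 25 mm of where it was, the module lies in its nest (within 8 mm, not raised), and every other loose thing is within 30 mm of where it was (value of joint gain_lever between 0.042 and 0.048 m and value of joint set_key below 0.001 m and distance of tester from where it was at the start of the episode below 0.025 m and angle between tester's own z axis and vertical below 0.05 rad and z of module in the frame of tester below 0.06 m and x of module in the frame of tester between 0.028 and 0.044 m and y of module in the frame of tester between -0.048 and -0.032 m and linear speed of tester below 0.01 m/s and distance of each of module, spare_module, glue_stick, tape_measure, scissors, marker_black, screwdriver from where it was at the start of the episode below 0.03 m); the robot touches nothing.
It fails at once if the lever went past the third click (value of joint gain_lever above 0.054 m).
It fails at once if the lever was pushed or squeezed hard (over 18 N) (contact force between the fingers and gain_lever_c1 above 18 N).
It fails at once if the tester was lifted, tipped or shoved (height (world z) of tester above 0.012 m or angle between tester's own z axis and vertical above 0.1 rad or distance of tester from where it was at the start of the episode above 0.025 m).
It fails at once if the module was lifted out of its nest (z of module in the frame of tester above 0.065 m).
It fails at once if a loose thing round about was lifted or knocked away (distance of any of spare_module, glue_stick, tape_measure, scissors, marker_black, screwdriver from where it was at the start of the episode above 0.03 m).
It also fails if it takes over 58 s, if anything falls off the work surface, if the arm or the gripper's body presses on something with over 40 N, if the wrist force passes 120 N, or if a joint passes its speed limit or range.

ROBOT

A 6-joint arm with a two-finger parallel gripper is mounted at the origin on a cart in front of the work surface, level with it; the furniture and walls round the work are solid. World frame = base frame: x ahead of the robot, y to its left, z up, the work surface at z = 0. Lengths are in m, angles in rad, forces in N, time in s.
With the tool pointing down it reaches from about 0.35 to 0.775 m from the base axis. Payload 5.5 kg.
Tool frame: the origin (TCP) lies at the very end of the fingers, on their centre line; the grasp point (between the pads) lies 19 mm behind it; z points along the fingers, y is the line along which they close (so a half turn about z gives the same grasp; the last joint's range is limited). The gripper opens to 85 mm and grips with 20 to 120 N. Pads are 22 mm wide; open, the fingers measure 114 mm over their backs; the gripper's body (76 mm by 85 mm) begins 54 mm behind the grasp point. The pads swing forward as they close: fully open they stand 13 mm farther back than shut.
Start: joints at [-1.441, 0.313, 0.046, 1.304, 0, 1.431], TCP at [0.153, -0.554, 0.206] pointing down, gripper open.
Joint ranges: [-2.76, 2.76], [-0.86, 1.69], [-1.03, 1.26], [-2.2, 2.34], [-1.47, 1.5], [-3.14, 3.14]. Speed limits (rad/s): [2.57, 2.57, 3.14, 3.14, 3.14, 3.14].

INTERFACE

Orientations are given as a unit quaternion [x, y, z, w].
In Python, from plant import ctrl gives the robot as it stands.
- The arm moves only by the tool step_arm, never from a script. Its arguments are lists of equal length, an entry for each row: "claw": the finger opening in cm, from 0 to 8.54; "slide": the shift along the tool's x, y, z in cm, a list of three; "angular": the turn, a rotation vector about the tool's x, y, z in degrees, a list of three. A call has 1 to 20 rows; each row shifts and turns the commanded pose from where the row before left it, along the tool's axes as they then stand; what a row does not reach is not made up. A row lasts 1/10 s, in which the tool goes at most 50 mm and 8.59 degrees, less where a joint would pass 70% of its speed; a pose out of reach is approached as far as the arm can. A call is refused whole if a number of a shift passes 5 or a number of a turn 8.59, either way. A call with a gripper value outside its range is refused whole. The fingers move at their own pace and stop on an object; "grip_force" is the grip in N (left out, the last holds). Time passes only in rows, so rows that do not move let the fingers close. It gives the time, the measured TCP pose, the force, the opening and the grip force at its end, in the units of the state.
- ctrl.sense(): the state, without advancing time (a new reading comes with each control period).
- ctrl.capture(name): name is "scene" or "top" or "wrist"; returns the picture (384x512x3 uint8, red, green, blue); there is no depth.
- ctrl.camera_params(name): a dict with "vfov" (degrees; the focal length in pixels is half the picture's height over the tangent of half this angle, whatever the lens; pixels are square), "cx", "cy" (the principal point, pixels), "position" and "rotation" of the camera in the world. Camera axes: x right, y down, z forward; pixel columns grow to the right and rows downward; lengths in m; the calibration is good to about 2 mm. A picture is of the moment at which its call begins: read the wrist's pose just before it. camera_params takes no time and is no camera call; for the wrist camera it gives the pose at the moment of the call.
- ctrl.job_done(): hands the job in; it is judged then, once.
The state is a dict: "time": time; "joint_positions": joint angles; "qd": joint speeds; "tau": joint torques, N m; "ee_pos": TCP position; "eef_rot": TCP orientation; "force": force on the tool from outside, world axes, zero at the start; "moment": the same for the moment, N m; "width": finger opening in m; "grasp_force": force on a finger pad.
Only numpy, scipy, OpenCV 4.12 (cv2) and the standard library are available. Lean on these libraries where they do the work, as an engineer would, in place of code of your own. Each camera call takes 0.05 s, during which the arm holds its last target. There are 200 camera calls.

## Working session

There is one attempt and no reset: what is moved stays moved. The work goes in short steps, Python scripts to look and compute and a tool call to move; the robot and the scene stay as the last step left them, time stands still between calls to the robot, and variables do not carry over. Pictures are saved under pics/ and viewed, at most 10 in all, crops included, and the job is handed in when it is done.

Besides the shell and the picture viewer there is one more tool, called after "Emit:" as name(argument=value, ...), one argument or row to a line, values as JSON. step_arm: Moves the arm, as the interface text tells. Its arguments: {"type":"object","properties":{"claw":{"type":"array"},"slide":{"type":"array"},"angular":{"type":"array"},"grip_force":{"type":"number"}},"required":["claw","slide","angular"]}

```bash
mkdir -p pics; cat > h.py <<'E'
import numpy as np, cv2
from plant import ctrl
def ray(cam,u,v,z):
    p=cam; f=192/np.tan(np.radians(p['vfov'])/2)
    d=np.array(p['rotation'])@np.array([(u-p['cx'])/f,(v-p['cy'])/f,1]); o=np.array(p['position'])
    return o+d*(z-o[2])/d[2]
E
python3 - <<'E'
from h import *
for n in('scene','top'):
    im=ctrl.capture(n); cv2.imwrite(f'pics/{n}0.png',im[:,:,::-1]); print(n,ctrl.camera_params(n))
s=ctrl.sense();print(s)
E
```

```text
scene {'vfov': 51.4794795236324, 'cx': 258.25713274339824, 'cy': 193.54693005031683, 'position': array([ 0.1446246 , -0.86540782,  0.76703646]), 'rotation': array([ 0.8723269 , -0.185405  ,  0.09883217, -0.44147817])}
top {'vfov': 54.21341521273219, 'cx': 257.3171534509752, 'cy': 194.05067590061464, 'position': array([ 0.45509417, -0.02581365,  1.20524959]), 'rotation': array([-0.69952191,  0.71408155, -0.01335834,  0.02404569])}
{'time': 0.1, 'joint_positions': array([-1.44060651e+00,  3.13917835e-01,  4.51404894e-02,  1.30361973e+00,
        2.40285856e-05,  1.43119723e+00]), 'qd': array([-0.00136543, -0.00245228,  0.00277503,  0.0005399 , -0.00119397,
        0.00161185]), 'tau': array([ 4.12847759e-03, -4.81721163e+01,  2.99246764e+01,  1.25975264e-02,
       -2.29144933e-05,  3.51332243e-07]), 'ee_pos': array([ 0.15318969, -0.55372183,  0.20562192]), 'eef_rot': array([ 9.90915215e-01,  1.34485673e-01,  1.57796174e-05, -8.00309509e-04]), 'force': array([-0.5783105 , -0.57092819, -1.18938166]), 'moment': array([0.01919698, 0.00988719, 0.00737898]), 'grasp_force': 0.0, 'width': 0.08508028109018861}
```

View pics/top0.png

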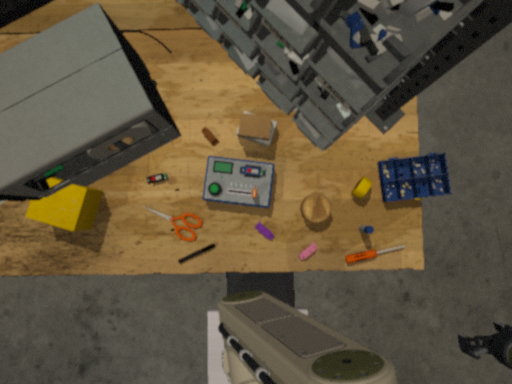

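View pics/scene0.png

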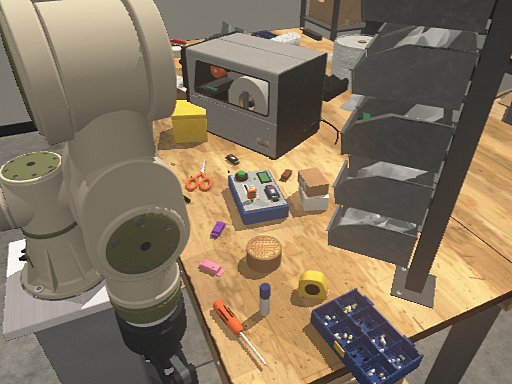

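The top view shows the tester around (240,181), with the green key near (215,188) and the orange lever near (254,194). The module sits at about (252,171). The scene view agrees, and no loose things stand close to the lever or key.

```bash
cat > h.py <<'E'
import numpy as np, cv2
from scipy.spatial.transform import Rotation as R
from plant import ctrl
def ray(p,u,v,z):
    f=192/np.tan(np.radians(p['vfov'])/2)
    d=R.from_quat(p['rotation']).as_matrix()@np.array([(u-p['cx'])/f,(v-p['cy'])/f,1]); o=np.array(p['position'])
    return o+d*(z-o[2])/d[2]
def blobs(im,h0,h1,s=110,v=60,amin=8):
    hsv=cv2.cvtColor(im,cv2.COLOR_RGB2HSV); m=cv2.inRange(hsv,(h0,s,v),(h1,255,255))
    n,l,st,c=cv2.connectedComponentsWithStats(m); return [(c[i],st[i]) for i in range(1,n) if st[i][4]>=amin]
E
python3 - <<'E'
from h import *
im=cv2.imread('pics/top0.png')[:,:,::-1].copy(); p=ctrl.camera_params('top')
x0,y0=195,145
c=im[y0:y0+70,x0:x0+90].copy()
cv2.imwrite('pics/c0.png',cv2.resize(c[:,:,::-1],None,fx=8,fy=8,interpolation=cv2.INTER_CUBIC))
for n,h,z,s in(('green',(40,85),.076,90),('orange',(3,16),.094,170)):
    for b,st in blobs(c,*h,s=s,v=50): print(n,b+[x0,y0],st,ray(p,*(b+[x0,y0]),z))
print(R.from_quat(p['rotation']).as_matrix())
E
```

```text
green [222.52447552 166.65734266] [ 19  17  18  10 143] [0.60041996 0.09443316 0.076     ]
green [213.76712329 188.10958904] [14 39 10  9 73] [0.53581803 0.12194037 0.076     ]
[[-0.02018181 -0.99838896  0.05303007]
 [-0.9996738   0.02098131  0.01456307]
 [-0.01565225 -0.05271886 -0.99848672]]
```

View pics/c0.png

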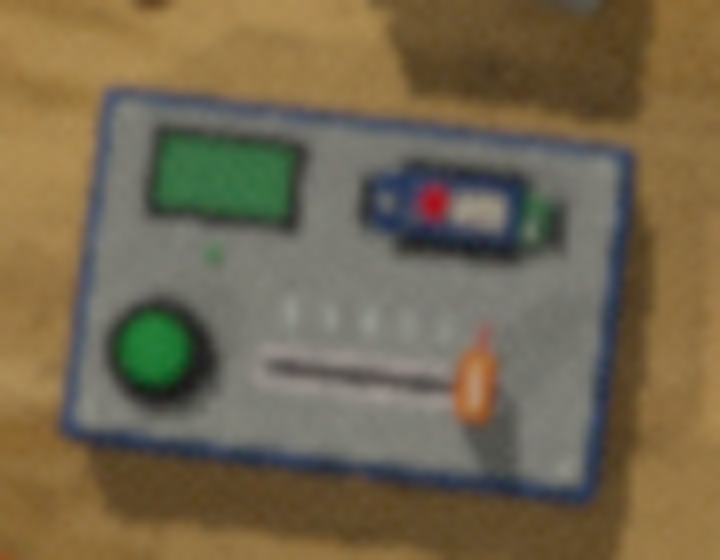

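The crop shows the key at (214.4,188.4), the lever cap at (254.4,192.9), and the plate corners at the blue rim. White ticks run left from the red tick at the lever, so tester +y points left in the image.

```bash
python3 - <<'E'
from h import *
p=ctrl.camera_params('top')
g=lambda a,b,z:ray(p,195+a/8-.5+.06,145+b/8-.5+.06,z)
C=[g(*q,.054) for q in((105,90),(632,150),(590,497),(65,432))]
k=g(155,347,.076);l=g(475,383,.094)
for n,q in zip('abcdkl',C+[k,l]):print(n,q.round(4))
print('sides',[np.linalg.norm(C[i]-C[(i+1)%4]).round(4) for i in range(4)],'key-lever',np.linalg.norm((k-l)[:2]))
for d in (C[0]-C[1],C[3]-C[2],k-l):print('yaw',np.arctan2(-d[0],d[1]))
c=np.mean(C,0);y=np.arctan2(-(k-l)[0],(k-l)[1])
for y in(y,np.mean([np.arctan2(-d[0],d[1]) for d in (C[0]-C[1],C[3]-C[2])])):
    M=np.array([[np.cos(y),-np.sin(y)],[np.sin(y),np.cos(y)]])
    print(c, 'key',c[:2]+M@[-.032,.068],'lev',c[:2]+M@[-.032,-.055])
E
```

```text
a [0.638  0.1423 0.054 ]
b [ 0.6101 -0.061   0.054 ]
c [ 0.4767 -0.042   0.054 ]
d [0.5059 0.1595 0.054 ]
k [0.5363 0.1214 0.076 ]
l [5.191e-01 3.000e-04 9.400e-02]
sides [np.float64(0.2052), np.float64(0.1348), np.float64(0.2035), np.float64(0.1333)] key-lever 0.12230648897652713
yaw -0.1363783277825637
yaw -0.14367981543540984
yaw -0.14118709116136755
[0.55769519 0.04968342 0.054     ] key [0.53558246 0.12150978] lev [ 5.18274082e-01 -2.66323496e-04]
[0.55769519 0.04968342 0.054     ] key [0.53549929 0.12148413] lev [ 5.18331951e-01 -3.11940406e-04]
```

Emit:
step_arm(
  claw=[0, 0, 0, 0, 0, 0, 0, 0, 0],
  slide=[
    [0, 0, 0],
    [0, 0, 0],
    [0, 0, 0],
    [0, 0, 0],
    [0, 0, 0],
    [0, 0, 0],
    [0, 0, 0],
    [0, 0, 0],
    [0, 0, 0],
  ],
  angular=[
    [0, 0, -8.3],
    [0, 0, -8.3],
    [0, 0, -8.3],
    [0, 0, -8.3],
    [0, 0, -8.3],
    [0, 0, -8.3],
    [0, 0, -8.3],
    [0, 0, -8.3],
    [0, 0, 0],
  ],
  grip_force=30,
)

```text
time: 1.0
ee_pos: [0.1532, -0.5539, 0.2059]
eef_rot: [0.755, 0.655, 0.0, -0.0]
force: [-0.3, 0.2, -1.1]
width: 0.0001
grasp_force: 0.0
```

Emit:
step_arm(
  claw=[0, 0, 0, 0, 0, 0, 0, 0, 0, 0, 0, 0, 0, 0, 0, 0, 0, 0],
  slide=[
    [2, 1, 0],
    [3.5, 1.75, 0],
    [3.5, 1.75, 0],
    [3.5, 1.75, 0],
    [3.5, 1.75, 0],
    [3.5, 1.75, 0],
    [3.5, 1.75, 0],
    [3.5, 1.75, 0],
    [3.5, 1.75, 0],
    [3.5, 1.75, 0],
    [3.5, 1.75, 0],
    [3.5, 1.75, 0],
    [3.5, 1.75, 0],
    [3.5, 1.75, 0],
    [3.5, 1.75, 0],
    [3.5, 1.75, 0],
    [2.15, 1.15, 0],
    [0, 0, 0],
  ],
  angular=[
    [0, 0, 0],
    [0, 0, 0],
    [0, 0, 0],
    [0, 0, 0],
    [0, 0, 0],
    [0, 0, 0],
    [0, 0, 0],
    [0, 0, 0],
    [0, 0, 0],
    [0, 0, 0],
    [0, 0, 0],
    [0, 0, 0],
    [0, 0, 0],
    [0, 0, 0],
    [0, 0, 0],
    [0, 0, 0],
    [0, 0, 0],
    [0, 0, 0],
  ],
)

```text
time: 2.8
ee_pos: [0.5158, -0.0313, 0.2059]
eef_rot: [0.755, 0.655, 0.0, -0.0]
force: [0.1, -0.2, -0.2]
width: 0.0001
grasp_force: 0.0
```

```bash
python3 - <<'E'
from h import *
p=ctrl.camera_params('wrist');im=ctrl.capture('wrist');cv2.imwrite('pics/w1.png',im[:,:,::-1])
print(p)
for n,h,z,s in(('green',(40,85),.076,110),('orange',(3,16),.094,150)):
    for b,st in blobs(im,*h,s=s,v=50,amin=150): print(n,b,st,ray(p,*b,z))
E
```

```text
{'vfov': 60.89548506363969, 'cx': 261.42737738659105, 'cy': 186.4129517297045, 'position': array([0.52499657, 0.03440705, 0.37319014]), 'rotation': array([ 0.98872611, -0.06987118, -0.00936838,  0.13210199])}
green [335.40128755  19.82832618] [323   0  31  44 932] [0.59435377 0.08727086 0.076     ]
orange [257.89206349 139.55238095] [244 130  30  18 315] [0.51713408 0.0006186  0.094     ]
orange [423.13852814 170.08225108] [397 154  56  32 462] [ 0.65629183 -0.04602678  0.094     ]
orange [180.65822785 178.1814346 ] [170 163  23  35 237] [ 0.44499545 -0.02337315  0.094     ]
orange [486.73243243 188.12972973] [480 163  18  50 370] [ 0.71194482 -0.07046438  0.094     ]
```

View pics/w1.png

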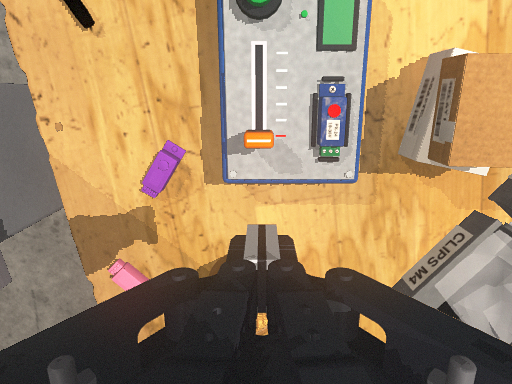

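The wrist view shows the lever cap at (258,139) and the red tick at (281,136). The closed fingertips are at (262,243), in line with the slot and short of the cap. The lever measures (0.517, 0.001), within 2 mm of the first reading.

Emit:
step_arm(
  claw=[0, 0, 0, 0, 0, 0],
  slide=[
    [0, 0, 3],
    [0, 0, 4],
    [0, 0, 3.5],
    [0, 0, 1.8],
    [0, 0, 0.5],
    [0, 0, 0],
  ],
  angular=[
    [0, 0, 0],
    [0, 0, 0],
    [0, 0, 0],
    [0, 0, 0],
    [0, 0, 0],
    [0, 0, 0],
  ],
)

```text
time: 3.45
ee_pos: [0.5137, -0.0344, 0.078]
eef_rot: [0.756, 0.654, -0.001, -0.001]
force: [-0.3, 0.3, 0.5]
width: 0.0001
grasp_force: 0.0
```

Emit:
step_arm(
  claw=[0, 0, 0, 0, 0, 0],
  slide=[
    [0.2, 0, 0],
    [0.2, 0, 0],
    [0.2, 0, 0],
    [0.2, 0, 0],
    [0.1, 0, 0],
    [0, 0, 0],
  ],
  angular=[
    [0, 0, 0],
    [0, 0, 0],
    [0, 0, 0],
    [0, 0, 0],
    [0, 0, 0],
    [0, 0, 0],
  ],
)

```text
time: 4.05
ee_pos: [0.516, -0.0245, 0.0785]
eef_rot: [0.755, 0.655, 0.0, 0.0]
force: [0.5, 0.1, 0.1]
width: 0.0001
grasp_force: 0.0
```

Emit:
step_arm(
  claw=[0, 0, 0, 0, 0],
  slide=[
    [0.1, 0, 0],
    [0.1, 0, 0],
    [0.1, 0, 0],
    [0.1, 0, 0],
    [0, 0, 0],
  ],
  angular=[
    [0, 0, 0],
    [0, 0, 0],
    [0, 0, 0],
    [0, 0, 0],
    [0, 0, 0],
  ],
)

```text
time: 4.55
ee_pos: [0.5165, -0.0207, 0.0783]
eef_rot: [0.755, 0.655, -0.0, 0.0]
force: [0.1, 1.2, -0.3]
width: 0.0001
grasp_force: 0.0
```

Emit:
step_arm(
  claw=[0, 0, 0],
  slide=[
    [0.1, 0, 0],
    [0.1, 0, 0],
    [0, 0, 0],
  ],
  angular=[
    [0, 0, 0],
    [0, 0, 0],
    [0, 0, 0],
  ],
)

```text
time: 4.85
ee_pos: [0.5168, -0.0187, 0.0784]
eef_rot: [0.755, 0.655, -0.0, 0.0]
force: [-0.5, 0.4, 0.3]
width: 0.0
grasp_force: 0.0
```

Emit:
step_arm(
  claw=[0, 0, 0],
  slide=[
    [0.1, 0, 0],
    [0.1, 0, 0],
    [0, 0, 0],
  ],
  angular=[
    [0, 0, 0],
    [0, 0, 0],
    [0, 0, 0],
  ],
)

```text
time: 5.15
ee_pos: [0.517, -0.0167, 0.0784]
eef_rot: [0.755, 0.655, -0.0, 0.0]
force: [0.5, -0.2, 0.2]
width: -0.0001
grasp_force: 0.0
```

Emit:
step_arm(
  claw=[0, 0, 0],
  slide=[
    [0.1, 0, 0],
    [0.1, 0, 0],
    [0, 0, 0],
  ],
  angular=[
    [0, 0, 0],
    [0, 0, 0],
    [0, 0, 0],
  ],
)

```text
time: 5.45
ee_pos: [0.5173, -0.0148, 0.0784]
eef_rot: [0.755, 0.655, -0.0, 0.0]
force: [-0.6, -0.5, 0.2]
width: 0.0001
grasp_force: 0.0
```

Emit:
step_arm(
  claw=[0, 0, 0],
  slide=[
    [0.1, 0, 0],
    [0.1, 0, 0],
    [0, 0, 0],
  ],
  angular=[
    [0, 0, 0],
    [0, 0, 0],
    [0, 0, 0],
  ],
)

```text
time: 5.75
ee_pos: [0.5176, -0.0128, 0.0784]
eef_rot: [0.755, 0.655, 0.0, 0.0]
force: [0.7, 0.2, 0.2]
width: -0.0004
grasp_force: 0.0
```

Emit:
step_arm(
  claw=[0, 0, 0],
  slide=[
    [0.1, 0, 0],
    [0.1, 0, 0],
    [0, 0, 0],
  ],
  angular=[
    [0, 0, 0],
    [0, 0, 0],
    [0, 0, 0],
  ],
)

```text
time: 6.05
ee_pos: [0.5179, -0.0108, 0.0784]
eef_rot: [0.755, 0.655, -0.0, -0.0]
force: [-0.4, -0.1, -0.3]
width: -0.0001
grasp_force: 0.0
```

Emit:
step_arm(
  claw=[0, 0, 0],
  slide=[
    [0.1, 0, 0],
    [0.1, 0, 0],
    [0, 0, 0],
  ],
  angular=[
    [0, 0, 0],
    [0, 0, 0],
    [0, 0, 0],
  ],
)

```text
time: 6.35
ee_pos: [0.5182, -0.0088, 0.0784]
eef_rot: [0.755, 0.655, -0.0, 0.0]
force: [-0.1, 0.1, 0.2]
width: -0.0001
grasp_force: 0.0
```

```bash
python3 - <<'E'
from h import *
p=ctrl.camera_params('wrist');im=ctrl.capture('wrist');cv2.imwrite('pics/w2.png',im[:,:,::-1])
for n,h,z,s in(('orange',(3,16),.094,150),('red',(0,3),.054,150)):
    for b,st in blobs(im,*h,s=s,v=50,amin=30): print(n,b,st,ray(p,*b,z))
E
```

```text
orange [146.82352941 159.32352941] [143 154  10  11  34] [0.47000388 0.0367195  0.094     ]
orange [255.86814469 206.55892649] [233 191  51  39 857] [0.51739016 0.00629821 0.094     ]
orange [481.05366726 229.17889088] [451 209  61  34 559] [ 0.62690298 -0.02132851  0.094     ]
orange [155.36526946 253.4011976 ] [147 237  16  32 167] [ 0.46301586 -0.01137687  0.094     ]
orange [129.67073171 275.6097561 ] [116 262  30  29 328] [ 0.4469308  -0.02188916  0.094     ]
orange [102.3030303  281.18181818] [ 98 276  11  15  33] [ 0.43197142 -0.02305076  0.094     ]
red [292.67346939 195.97959184] [285 195  17   3  49] [ 0.53809255 -0.00348735  0.054     ]
```

View pics/w2.png

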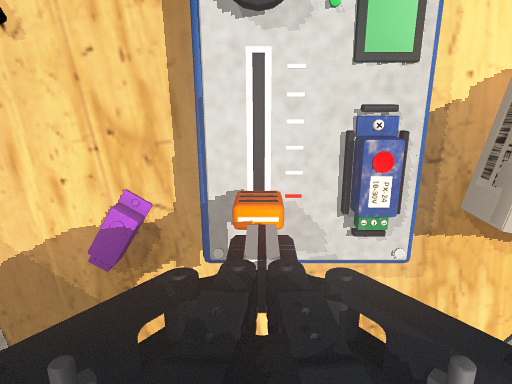

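The view shows the cap's top face with its white strip at about (258,219) and its ridged far side above that, at row 197. The fingertips end right behind the cap at row 226, with the red tick at (293,196).

```bash
python3 - <<'E'
from h import *
p=ctrl.camera_params('wrist');s=ctrl.sense()
u=np.array([.1405,.990]); print(s['ee_pos'],s['force'],s['ee_pos'][:2]@u)
for v in(204,217,219,221,230):
    q=ray(p,258,v,.094);print(v,q.round(4),q[:2]@u)
for t in(.064,):
  for v in (190,196):print('far side',v,ray(p,258,v,t)[:2]@u)
for v in (172,147,121,94,66,196):print('tick',v,ray(p,295,v,.0545)[:2]@u)
print('tip',ray(p,262,226,s['ee_pos'][2])[:2]@u)
E
```

```text
[ 0.51819572 -0.00884812  0.07840504] [-0.45709262  0.08799098 -0.47714511] 0.06404686402895911
204 [0.5186 0.0074 0.094 ] 0.08019351551420911
217 [0.5176 0.0007 0.094 ] 0.07344122548231932
219 [ 5.175e-01 -3.000e-04  9.400e-02] 0.07238903630302454
221 [ 0.5173 -0.0014  0.094 ] 0.0713332282328057
230 [ 0.5166 -0.0061  0.094 ] 0.06653680364341284
far side 190 0.0787643409984144
far side 196 0.07514028904144102
tick 172 0.08726219792110668
tick 147 0.10229645739245397
tick 121 0.11730071609885263
tick 94 0.13224189422700483
tick 66 0.14708985958524046
tick 196 0.07223400922158986
tip 0.06232354307771222
```

Emit:
step_arm(
  claw=[0, 0, 0],
  slide=[
    [0.1, 0, 0],
    [0.05, 0, 0],
    [0, 0, 0],
  ],
  angular=[
    [0, 0, 0],
    [0, 0, 0],
    [0, 0, 0],
  ],
)

```text
time: 6.7
ee_pos: [0.5184, -0.0074, 0.0784]
eef_rot: [0.756, 0.655, -0.0, 0.0]
force: [-0.6, -0.2, -0.0]
width: 0.0004
grasp_force: 0.0
```

Emit:
step_arm(
  claw=[0, 0, 0],
  slide=[
    [0.1, 0, 0],
    [0.05, 0, 0],
    [0, 0, 0],
  ],
  angular=[
    [0, 0, 0],
    [0, 0, 0],
    [0, 0, 0],
  ],
)

```text
time: 7.0
ee_pos: [0.5186, -0.0059, 0.0784]
eef_rot: [0.755, 0.655, -0.0, 0.0]
force: [0.3, 0.1, -0.1]
width: 0.0002
grasp_force: 0.0
```

```bash
cat > look.py <<'E'
from h import *
import sys
p=ctrl.camera_params('wrist');im=ctrl.capture('wrist');cv2.imwrite(f'pics/{sys.argv[1]}.png',im[:,:,::-1]);s=ctrl.sense()
u=np.array([.1405,.990]);print('TCP.u',s['ee_pos'][:2]@u,'F',s['force'],s['ee_pos'])
hsv=cv2.cvtColor(im,cv2.COLOR_RGB2HSV);sub=cv2.inRange(hsv,(3,150,50),(16,255,255));sub[:,:215]=0;sub[:,305:]=0;sub[285:]=0
r,c=np.nonzero(sub)
# white strip on the cap's top: light pixels enclosed by orange
w=(im.min(2)>150);w[:, :int(c.min())+5]=0;w[:,int(c.max())-4:]=0;w[:r.min()]=0;w[r.max()+1:]=0
wr,wc=np.nonzero(w)
print('orange rows',r.min(),r.max(),'strip',wr.mean(),wc.mean(),len(wr),'lever=',(ray(p,wc.mean(),wr.mean(),.094)[:2]@u-.0722)*1000,'mm')
E
python3 look.py w3
```

```text
TCP.u 0.06699892207276865 F [-0.06997481  0.721367    0.03425968] [ 0.51856143 -0.00591814  0.07836968]
orange rows 196 234 strip 224.19417475728156 256.2330097087379 103 lever= 0.4453512582056479 mm
```

```bash
python3 -c "
import cv2;a=cv2.imread('pics/w3.png')[150:300,180:380];cv2.imwrite('pics/w3c.png',cv2.resize(a,None,fx=4,fy=4,interpolation=cv2.INTER_CUBIC))"
```

```text
(no output)
```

View pics/w3c.png

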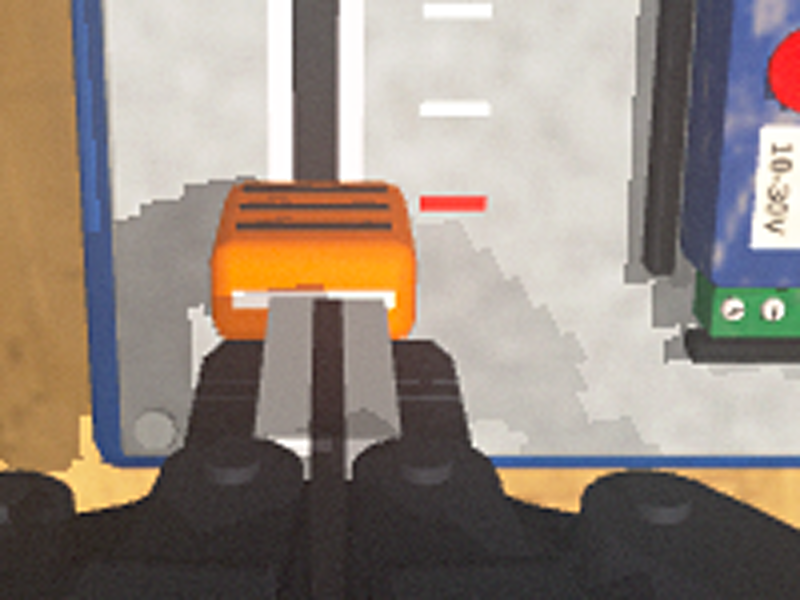

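The crop shows the closed pads' end overlapping the cap's white strip at full-image (262,224). The red tick is at (293,201), and the cap is still parked. I'll check where the TCP should project.

```bash
python3 - <<'E'
from h import *
p=ctrl.camera_params('wrist');s=ctrl.sense();t=s['ee_pos'];Rt=R.from_quat(s['eef_rot']).as_matrix();f=192/np.tan(np.radians(p['vfov'])/2)
print(R.from_quat(p['rotation']).as_matrix().round(3).tolist(),p['position']-t,Rt.round(3).tolist())
for dx in(-.011,-.005,0,.005,.011):
  for dz in(0,-.02,-.04):
    q=R.from_quat(p['rotation']).inv().apply(t+Rt@[dx,0,dz]-p['position']);print(dx,dz,(q[:2]/q[2]*f+[p['cx'],p['cy']]).round(1))
E
```

```text
[[0.99, -0.136, -0.037], [-0.141, -0.955, -0.261], [0.0, 0.263, -0.965]] [0.00921778 0.06578211 0.16725827] [[0.142, 0.99, -0.0], [0.99, -0.142, -0.0], [-0.0, -0.0, -1.0]]
-0.011 0 [261.7 241.6]
-0.011 -0.02 [261.7 258.7]
-0.011 -0.04 [261.8 280.4]
-0.005 0 [261.7 231.6]
-0.005 -0.02 [261.7 247.6]
-0.005 -0.04 [261.8 268.1]
0 0 [261.7 223.1]
0 -0.02 [261.7 238.3]
0 -0.04 [261.8 257.7]
0.005 0 [261.7 214.5]
0.005 -0.02 [261.8 228.7]
0.005 -0.04 [261.8 247. ]
0.011 0 [261.7 204. ]
0.011 -0.02 [261.8 217.1]
0.011 -0.04 [261.8 233.9]
```

```bash
python3 - <<'E'
from h import *
p=ctrl.camera_params('scene');im=ctrl.capture('scene');s=ctrl.sense();t=s['ee_pos'];f=192/np.tan(np.radians(p['vfov'])/2)
def pr(x):
    q=R.from_quat(p['rotation']).inv().apply(np.array(x)-p['position']);return q[:2]/q[2]*f+[p['cx'],p['cy']]
c=pr(t).round().astype(int);x0,y0=c-[50,45]
a=im[y0:y0+75,x0:x0+100,::-1];cv2.imwrite('pics/s4.png',cv2.resize(a,None,fx=8,fy=8,interpolation=cv2.INTER_CUBIC))
for n,x in(('tcp',t),('tcp+2cm',t+[0,0,.02]),('tcp+4cm',t+[0,0,.04]),('captop',[.5174,.0005,.094]),('capbot',[.5174,.0005,.064])):print(n,((pr(x)-[x0,y0])*8).round())
E
```

```text
tcp [401. 362.]
tcp+2cm [401. 317.]
tcp+4cm [401. 272.]
captop [390. 318.]
capbot [391. 384.]
```

View pics/s4.png

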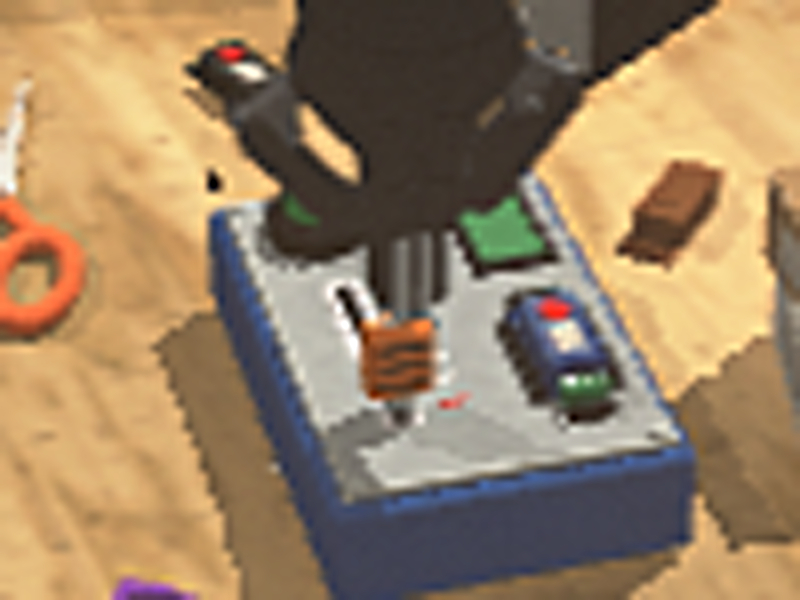

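The scene crop shows the whole near side of the cap, at (398,358), and the pads ending at its top edge, row 320. So the real fingertips hover just above the cap, about 20 mm short of the nominal TCP. I'll back off, go lower and try again.

Emit:
step_arm(
  claw=[0, 0, 0, 0, 0, 0],
  slide=[
    [-0.5, 0, 0],
    [-0.7, 0, 0],
    [-0.7, 0, 0],
    [-0.7, 0, 0],
    [-0.3, 0, 0],
    [0, 0, 0],
  ],
  angular=[
    [0, 0, 0],
    [0, 0, 0],
    [0, 0, 0],
    [0, 0, 0],
    [0, 0, 0],
    [0, 0, 0],
  ],
)

```text
time: 7.7
ee_pos: [0.5145, -0.0354, 0.0784]
eef_rot: [0.756, 0.655, -0.0, 0.0]
force: [0.6, 0.4, -0.1]
width: -0.0
grasp_force: 0.0
```

Emit:
step_arm(
  claw=[0, 0, 0, 0, 0, 0, 0],
  slide=[
    [0, 0, 0.3],
    [0, 0, 0.4],
    [0, 0, 0.4],
    [0, 0, 0.4],
    [0, 0, 0.3],
    [0, 0, 0],
    [0, 0, 0],
  ],
  angular=[
    [0, 0, 0],
    [0, 0, 0],
    [0, 0, 0],
    [0, 0, 0],
    [0, 0, 0],
    [0, 0, 0],
    [0, 0, 0],
  ],
)

```text
time: 8.4
ee_pos: [0.5144, -0.0346, 0.0603]
eef_rot: [0.755, 0.655, -0.0, -0.0]
force: [0.5, -0.8, 0.2]
width: 0.0001
grasp_force: 0.0
```

```bash
python3 look.py w5; python3 - <<'E'
from h import *
p=ctrl.camera_params('scene');im=ctrl.capture('scene');s=ctrl.sense();t=s['ee_pos'];f=192/np.tan(np.radians(p['vfov'])/2)
def pr(x):
    q=R.from_quat(p['rotation']).inv().apply(np.array(x)-p['position']);return q[:2]/q[2]*f+[p['cx'],p['cy']]
c=pr(t).round().astype(int);x0,y0=c-[40,40]
a=im[y0:y0+60,x0:x0+80,::-1];a=cv2.resize(a,None,fx=7,fy=7,interpolation=cv2.INTER_CUBIC)
w=cv2.imread('pics/w5.png')[150:300,190:330];w=cv2.resize(w,None,fx=1.6,fy=2.8)
w=cv2.resize(w,(220,420)); cv2.imwrite('pics/s5.png',np.hstack([a,w]))
for n,x in(('tcp',t),('tcp+2cm',t+[0,0,.02])):print(n,((pr(x)-[x0,y0])*7).round())
E
```

```text
TCP.u 0.03796867832711879 F [-0.69584487  0.01700903 -0.13688653] [ 0.51458195 -0.03467685  0.06046087]
orange rows 150 189 strip 171.64469453376205 277.65755627009645 622 lever= 2.226818529813462 mm
tcp [279. 279.]
tcp+2cm [279. 241.]
```

View pics/s5.png

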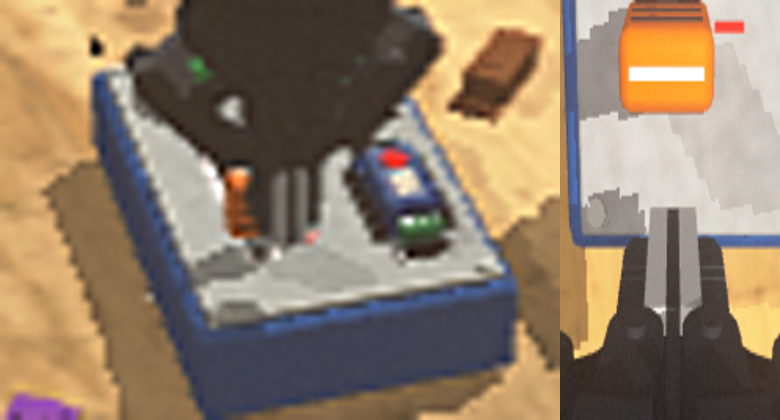

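The left half shows the pads ending at about (290,243), now beside the cap at (238,205), roughly 20 mm above the nominal TCP. The right half (wrist) shows the cap and its strip clear ahead of the fingertips.

Emit:
step_arm(
  claw=[0, 0, 0, 0, 0, 0],
  slide=[
    [0.2, 0, 0],
    [0.3, 0, 0],
    [0.3, 0, 0],
    [0.2, 0, 0],
    [0.2, 0, 0],
    [0, 0, 0],
  ],
  angular=[
    [0, 0, 0],
    [0, 0, 0],
    [0, 0, 0],
    [0, 0, 0],
    [0, 0, 0],
    [0, 0, 0],
  ],
)

```text
time: 9.1
ee_pos: [0.5162, -0.0225, 0.0604]
eef_rot: [0.755, 0.655, -0.0, 0.0]
force: [0.3, -0.9, 0.0]
width: -0.0
grasp_force: 0.0
```

Emit:
step_arm(
  claw=[0, 0, 0],
  slide=[
    [0.1, 0, 0],
    [0.1, 0, 0],
    [0, 0, 0],
  ],
  angular=[
    [0, 0, 0],
    [0, 0, 0],
    [0, 0, 0],
  ],
)

```text
time: 9.4
ee_pos: [0.5164, -0.0207, 0.0604]
eef_rot: [0.755, 0.655, -0.0, 0.0]
force: [-0.0, 0.8, -0.3]
width: -0.0004
grasp_force: 0.0
```

Emit:
step_arm(
  claw=[0, 0, 0],
  slide=[
    [0.1, 0, 0],
    [0.1, 0, 0],
    [0, 0, 0],
  ],
  angular=[
    [0, 0, 0],
    [0, 0, 0],
    [0, 0, 0],
  ],
)

```text
time: 9.7
ee_pos: [0.5168, -0.0187, 0.0604]
eef_rot: [0.755, 0.655, 0.0, 0.0]
force: [-1.0, -0.3, 0.3]
width: -0.0
grasp_force: 0.0
```

Emit:
step_arm(
  claw=[0, 0, 0],
  slide=[
    [0.1, 0, 0],
    [0.1, 0, 0],
    [0, 0, 0],
  ],
  angular=[
    [0, 0, 0],
    [0, 0, 0],
    [0, 0, 0],
  ],
)

```text
time: 10.0
ee_pos: [0.517, -0.0172, 0.0604]
eef_rot: [0.756, 0.655, -0.0, 0.0]
force: [0.3, -2.3, -0.4]
width: 0.0003
grasp_force: 1.1
```

Contact at TCP·u = 0.0555, as expected for an 11 mm pad half-width. Now I'll push over the first detent.

Emit:
step_arm(
  claw=[0, 0, 0],
  slide=[
    [0.1, 0, 0],
    [0.1, 0, 0],
    [0, 0, 0],
  ],
  angular=[
    [0, 0, 0],
    [0, 0, 0],
    [0, 0, 0],
  ],
)

```text
time: 10.3
ee_pos: [0.5173, -0.0153, 0.0604]
eef_rot: [0.756, 0.655, -0.0, 0.0]
force: [-0.6, -5.0, -0.0]
width: -0.0003
grasp_force: 2.3
```

Emit:
step_arm(
  claw=[0, 0, 0],
  slide=[
    [0.1, 0, 0],
    [0.1, 0, 0],
    [0, 0, 0],
  ],
  angular=[
    [0, 0, 0],
    [0, 0, 0],
    [0, 0, 0],
  ],
)

```text
time: 10.6
ee_pos: [0.5176, -0.0127, 0.0604]
eef_rot: [0.755, 0.655, 0.0, -0.0]
force: [-1.4, -3.2, 0.2]
width: 0.0003
grasp_force: 1.9
```

Emit:
step_arm(
  claw=[0, 0, 0],
  slide=[
    [0.1, 0, 0],
    [0.1, 0, 0],
    [0, 0, 0],
  ],
  angular=[
    [0, 0, 0],
    [0, 0, 0],
    [0, 0, 0],
  ],
)

```text
time: 10.9
ee_pos: [0.5179, -0.01, 0.0603]
eef_rot: [0.755, 0.655, 0.001, -0.001]
force: [0.0, -0.1, -0.1]
width: 0.0
grasp_force: 0.0
```

Emit:
step_arm(
  claw=[0, 0, 0],
  slide=[
    [0.1, 0, 0],
    [0.1, 0, 0],
    [0, 0, 0],
  ],
  angular=[
    [0, 0, 0],
    [0, 0, 0],
    [0, 0, 0],
  ],
)

```text
time: 11.2
ee_pos: [0.5182, -0.0086, 0.0604]
eef_rot: [0.755, 0.655, 0.0, -0.0]
force: [-0.4, -0.9, -0.2]
width: -0.0003
grasp_force: 0.0
```

First click. On to the second.

Emit:
step_arm(
  claw=[0, 0, 0, 0, 0],
  slide=[
    [0.15, 0, 0],
    [0.15, 0, 0],
    [0.15, 0, 0],
    [0.15, 0, 0],
    [0, 0, 0],
  ],
  angular=[
    [0, 0, 0],
    [0, 0, 0],
    [0, 0, 0],
    [0, 0, 0],
    [0, 0, 0],
  ],
)

```text
time: 11.7
ee_pos: [0.5191, -0.0029, 0.0604]
eef_rot: [0.755, 0.655, -0.0, 0.0]
force: [-0.5, -0.3, 0.0]
width: 0.0002
grasp_force: 0.1
```

Emit:
step_arm(
  claw=[0, 0, 0, 0],
  slide=[
    [0.1, 0, 0],
    [0.1, 0, 0],
    [0.1, 0, 0],
    [0, 0, 0],
  ],
  angular=[
    [0, 0, 0],
    [0, 0, 0],
    [0, 0, 0],
    [0, 0, 0],
  ],
)

```text
time: 12.1
ee_pos: [0.5194, -0.0005, 0.0604]
eef_rot: [0.756, 0.655, -0.0, 0.0]
force: [-0.9, -4.5, 0.8]
width: -0.0003
grasp_force: 2.3
```

Emit:
step_arm(
  claw=[0, 0, 0, 0],
  slide=[
    [0.1, 0, 0],
    [0.1, 0, 0],
    [0.1, 0, 0],
    [0, 0, 0],
  ],
  angular=[
    [0, 0, 0],
    [0, 0, 0],
    [0, 0, 0],
    [0, 0, 0],
  ],
)

```text
time: 12.5
ee_pos: [0.52, 0.0037, 0.0604]
eef_rot: [0.755, 0.655, 0.001, -0.0]
force: [-0.5, -0.4, 0.9]
width: -0.0002
grasp_force: 0.7
```

Emit:
step_arm(
  claw=[0, 0, 0],
  slide=[
    [0.1, 0, 0],
    [0.1, 0, 0],
    [0, 0, 0],
  ],
  angular=[
    [0, 0, 0],
    [0, 0, 0],
    [0, 0, 0],
  ],
)

```text
time: 12.8
ee_pos: [0.5202, 0.0056, 0.0604]
eef_rot: [0.755, 0.655, 0.0, -0.0]
force: [0.6, -0.1, 0.0]
width: -0.0001
grasp_force: 0.0
```

Second click. Now the third.

Emit:
step_arm(
  claw=[0, 0, 0, 0, 0],
  slide=[
    [0.15, 0, 0],
    [0.15, 0, 0],
    [0.15, 0, 0],
    [0.15, 0, 0],
    [0, 0, 0],
  ],
  angular=[
    [0, 0, 0],
    [0, 0, 0],
    [0, 0, 0],
    [0, 0, 0],
    [0, 0, 0],
  ],
)

```text
time: 13.3
ee_pos: [0.521, 0.0111, 0.0604]
eef_rot: [0.755, 0.655, 0.0, 0.0]
force: [0.3, -0.5, -0.1]
width: 0.0003
grasp_force: 0.0
```

Emit:
step_arm(
  claw=[0, 0, 0, 0],
  slide=[
    [0.1, 0, 0],
    [0.1, 0, 0],
    [0.1, 0, 0],
    [0, 0, 0],
  ],
  angular=[
    [0, 0, 0],
    [0, 0, 0],
    [0, 0, 0],
    [0, 0, 0],
  ],
)

```text
time: 13.7
ee_pos: [0.5214, 0.0133, 0.0604]
eef_rot: [0.756, 0.655, -0.0, 0.0]
force: [-0.6, -3.8, 0.0]
width: -0.0001
grasp_force: 1.8
```

Emit:
step_arm(
  claw=[0, 0, 0, 0],
  slide=[
    [0.1, 0, 0],
    [0.1, 0, 0],
    [0.1, 0, 0],
    [0, 0, 0],
  ],
  angular=[
    [0, 0, 0],
    [0, 0, 0],
    [0, 0, 0],
    [0, 0, 0],
  ],
)

```text
time: 14.1
ee_pos: [0.5219, 0.0169, 0.0604]
eef_rot: [0.755, 0.655, 0.0, 0.0]
force: [-0.9, -4.2, -0.1]
width: -0.0004
grasp_force: 1.9
```

Emit:
step_arm(
  claw=[0, 0, 0],
  slide=[
    [0.1, 0, 0],
    [0.05, 0, 0],
    [0, 0, 0],
  ],
  angular=[
    [0, 0, 0],
    [0, 0, 0],
    [0, 0, 0],
  ],
)

```text
time: 14.4
ee_pos: [0.5222, 0.0192, 0.0604]
eef_rot: [0.755, 0.655, 0.001, -0.0]
force: [0.7, -0.6, 1.1]
width: -0.0001
grasp_force: 0.0
```

Emit:
step_arm(
  claw=[0, 0, 0, 0, 0],
  slide=[
    [-0.5, 0, 0],
    [-1, 0, 0],
    [-0.5, 0, 0],
    [0, 0, 0],
    [0, 0, 0],
  ],
  angular=[
    [0, 0, 0],
    [0, 0, 0],
    [0, 0, 0],
    [0, 0, 0],
    [0, 0, 0],
  ],
)

```text
time: 14.9
ee_pos: [0.5192, -0.0019, 0.0604]
eef_rot: [0.756, 0.655, 0.0, -0.0]
force: [0.6, 0.5, 0.1]
width: 0.0001
grasp_force: 0.0
```

```bash
python3 - <<'E'
from h import *
p=ctrl.camera_params('wrist');im=ctrl.capture('wrist');cv2.imwrite('pics/w6.png',im[:,:,::-1]);s=ctrl.sense()
u=np.array([.1405,.990]);print(s['ee_pos'],s['force'])
for b,st in blobs(im,3,16,s=150,v=50,amin=300):
    if 220<b[0]<300:
        x,y,w,h,_=st; g=cv2.cvtColor(im,cv2.COLOR_RGB2GRAY)[y:y+h-3,x+12:x+w-12].mean(1);print(b,st,g.round().tolist())
        r=y+np.argmax(g);print('lever',(ray(p,b[0],r,.094)[:2]@u-.0722)*1000,'near edge',(ray(p,b[0],y+h,.094)[:2]@u-.0722)*1000)
a=im[100:300,160:380,::-1];cv2.imwrite('pics/w6c.png',cv2.resize(a,None,fx=2.5,fy=2.5))
E
```

```text
[ 0.51923311 -0.00167166  0.06040185] [1.02071089 0.02851842 0.12918313]
[255.71800434 159.94793926] [227 142  61  38 922] [131.0, 84.0, 123.0, 97.0, 93.0, 138.0, 145.0, 157.0, 167.0, 171.0, 173.0, 177.0, 178.0, 181.0, 183.0, 182.0, 181.0, 180.0, 180.0, 178.0, 182.0, 236.0, 255.0, 255.0, 255.0, 255.0, 230.0, 171.0, 175.0, 175.0, 175.0, 175.0, 175.0, 172.0, 165.0]
lever 38.5659116177146 near edge 31.69875551425551
```

View pics/w6c.png

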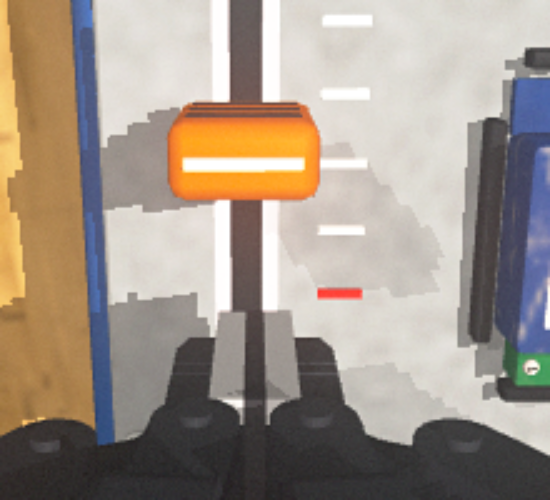

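The view shows the cap's strip at full-image (258,166). The ticks are at rows 217 (red), 192, 165, 137 and 108 (white), and the fingertips are clear at row 224. I'll measure the lever against the ticks in the same picture.

```bash
python3 - <<'E'
from h import *
p=ctrl.camera_params('wrist');u=np.array([.1405,.990])
for c,v in((340,293),(341,230),(344,163),(346,93),(347,20)):print('tick',(ray(p,160+c/2.5,100+v/2.5,.0545)[:2]@u).round(4))
print('strip',(ray(p,257.5,165.6,.094)[:2]@u).round(4),'cap near/far edge of top',[(ray(p,257.5,v,.094)[:2]@u).round(4) for v in(179.5,149)])
s=ctrl.sense();print('cam-tcp',(p['position']-s['ee_pos']), p['position'][:2]@u)
E
```

```text
tick 0.0725
tick 0.0873
tick 0.1024
tick 0.1174
tick 0.1324
strip 0.1103 cap near/far edge of top [np.float64(0.1043), np.float64(0.1172)]
cam-tcp [0.00920338 0.06575612 0.16725998] 0.13768894754457695
```

The tester hasn't moved, but the lever is balanced at about 37.8 mm, right on the crest before the third click. A slight further push will tip it in.

Emit:
step_arm(
  claw=[0, 0, 0, 0, 0, 0],
  slide=[
    [0.4, 0, 0],
    [0.5, 0, 0],
    [0.5, 0, 0],
    [0.3, 0, 0],
    [0.1, 0, 0],
    [0, 0, 0],
  ],
  angular=[
    [0, 0, 0],
    [0, 0, 0],
    [0, 0, 0],
    [0, 0, 0],
    [0, 0, 0],
    [0, 0, 0],
  ],
)

```text
time: 15.55
ee_pos: [0.5218, 0.0166, 0.0604]
eef_rot: [0.755, 0.655, -0.0, 0.0]
force: [-0.1, -1.1, -0.1]
width: 0.0001
grasp_force: 0.0
```

Emit:
step_arm(
  claw=[0, 0, 0, 0, 0, 0],
  slide=[
    [0.1, 0, 0],
    [0.1, 0, 0],
    [0.1, 0, 0],
    [0.1, 0, 0],
    [0.1, 0, 0],
    [0, 0, 0],
  ],
  angular=[
    [0, 0, 0],
    [0, 0, 0],
    [0, 0, 0],
    [0, 0, 0],
    [0, 0, 0],
    [0, 0, 0],
  ],
)

```text
time: 16.15
ee_pos: [0.5225, 0.0213, 0.0603]
eef_rot: [0.755, 0.655, -0.0, 0.0]
force: [1.3, -0.3, 0.8]
width: 0.0
grasp_force: 0.0
```

Emit:
step_arm(
  claw=[0, 0, 0, 0, 0],
  slide=[
    [-0.5, 0, 0],
    [-1, 0, 0],
    [-0.5, 0, 0],
    [0, 0, 0],
    [0, 0, 0],
  ],
  angular=[
    [0, 0, 0],
    [0, 0, 0],
    [0, 0, 0],
    [0, 0, 0],
    [0, 0, 0],
  ],
)

```text
time: 16.65
ee_pos: [0.5196, 0.001, 0.0604]
eef_rot: [0.756, 0.655, 0.0, 0.0]
force: [1.4, 0.9, -0.5]
width: -0.0003
grasp_force: 0.0
```

```bash
cat > lev.py <<'E'
from h import *
p=ctrl.camera_params('wrist');im=ctrl.capture('wrist');s=ctrl.sense()
u=np.array([.1405,.990]);print(s['ee_pos'],s['force'],s['ee_pos'][:2]@u)
for b,st in blobs(im,3,16,s=150,v=50,amin=300):
    if 220<b[0]<300:
        x,y,w,h,_=st; g=cv2.cvtColor(im,cv2.COLOR_RGB2GRAY)[y:y+h-3,x+12:x+w-12].mean(1)
        r=y+np.nonzero(g>225)[0].mean();print(st,'lever',(ray(p,b[0],r,.094)[:2]@u-.0725)*1000,'near edge',(ray(p,b[0],y+h-.5,.094)[:2]@u-.0725)*1000)
E
python3 lev.py
```

```text
[0.51963462 0.00123297 0.06040102] [ 0.61584908 -0.48702624 -0.69827934] 0.07422930945071571
[227 132  61  38 875] lever 45.19156858743291 near edge 38.858455131223394
```

The lever is at 45.2 mm, in the third click. Next, the key.

Emit:
step_arm(
  claw=[0, 0, 0, 0, 0, 0, 0, 0, 0, 0],
  slide=[
    [0, 0, -2],
    [0, 0, -3],
    [0, 0, -1.5],
    [0, 0, 0],
    [2, 0, 0],
    [4, 0, 0],
    [4, 0, 0],
    [2.1, 0, 0],
    [0, 0, 0],
    [0, 0, 0],
  ],
  angular=[
    [0, 0, 0],
    [0, 0, 0],
    [0, 0, 0],
    [0, 0, 0],
    [0, 0, 0],
    [0, 0, 0],
    [0, 0, 0],
    [0, 0, 0],
    [0, 0, 0],
    [0, 0, 0],
  ],
)

```text
time: 17.7
ee_pos: [0.536, 0.1215, 0.1242]
eef_rot: [0.755, 0.656, -0.001, -0.0]
force: [-0.2, 0.3, -0.1]
width: -0.0002
grasp_force: 0.0
```

```bash
python3 - <<'E'
from h import *
p=ctrl.camera_params('wrist');im=ctrl.capture('wrist');s=ctrl.sense();cv2.imwrite('pics/w7.png',im[:,:,::-1]);print(s['ee_pos'],s['force'])
for b,st in blobs(im,40,85,s=110,v=50,amin=150): print(b,st,ray(p,*b,.076))
E
```

```text
[0.53608173 0.12085162 0.12441087] [-0.74812049 -0.87590481 -0.47788106]
[260.26201697 194.93685203] [ 243  177   36   37 1061] [0.53514295 0.12314886 0.076     ]
[352.344294   209.50048356] [ 334  179   39   62 2068] [0.59718645 0.10371885 0.076     ]
```

Emit:
step_arm(
  claw=[0, 0, 0, 0, 0, 0],
  slide=[
    [0, 0, 1],
    [0, 0, 1.5],
    [0, 0, 1.5],
    [0, 0, 0.7],
    [0, 0, 0.3],
    [0, 0, 0],
  ],
  angular=[
    [0, 0, 0],
    [0, 0, 0],
    [0, 0, 0],
    [0, 0, 0],
    [0, 0, 0],
    [0, 0, 0],
  ],
)

```text
time: 18.35
ee_pos: [0.5366, 0.1207, 0.075]
eef_rot: [0.756, 0.655, -0.0, -0.0]
force: [0.6, -0.3, 0.1]
width: 0.0001
grasp_force: 0.0
```

Emit:
step_arm(
  claw=[0, 0, 0, 0, 0],
  slide=[
    [0, 0, 0.2],
    [0, 0, 0.2],
    [0, 0, 0.2],
    [0, 0, 0.2],
    [0, 0, 0],
  ],
  angular=[
    [0, 0, 0],
    [0, 0, 0],
    [0, 0, 0],
    [0, 0, 0],
    [0, 0, 0],
  ],
)

```text
time: 18.85
ee_pos: [0.5366, 0.1213, 0.0671]
eef_rot: [0.755, 0.655, -0.0, -0.0]
force: [0.6, 0.5, 0.4]
width: 0.0004
grasp_force: 0.0
```

Emit:
step_arm(
  claw=[0, 0, 0, 0],
  slide=[
    [0, 0, 0.1],
    [0, 0, 0.1],
    [0, 0, 0.1],
    [0, 0, 0],
  ],
  angular=[
    [0, 0, 0],
    [0, 0, 0],
    [0, 0, 0],
    [0, 0, 0],
  ],
)

```text
time: 19.25
ee_pos: [0.5367, 0.1212, 0.0642]
eef_rot: [0.756, 0.655, -0.0, -0.0]
force: [-0.7, -0.8, -0.8]
width: 0.0005
grasp_force: 0.0
```

Emit:
step_arm(
  claw=[0, 0, 0, 0],
  slide=[
    [0, 0, 0.1],
    [0, 0, 0.1],
    [0, 0, 0.1],
    [0, 0, 0],
  ],
  angular=[
    [0, 0, 0],
    [0, 0, 0],
    [0, 0, 0],
    [0, 0, 0],
  ],
)

```text
time: 19.65
ee_pos: [0.5367, 0.1212, 0.0612]
eef_rot: [0.756, 0.655, -0.0, -0.0]
force: [-0.0, -0.4, 0.1]
width: -0.0001
grasp_force: 0.0
```

Emit:
step_arm(
  claw=[0, 0, 0, 0],
  slide=[
    [0, 0, 0.1],
    [0, 0, 0.1],
    [0, 0, 0.1],
    [0, 0, 0],
  ],
  angular=[
    [0, 0, 0],
    [0, 0, 0],
    [0, 0, 0],
    [0, 0, 0],
  ],
)

```text
time: 20.05
ee_pos: [0.5367, 0.1212, 0.0582]
eef_rot: [0.756, 0.655, -0.0, -0.0]
force: [-0.3, -0.1, -0.5]
width: -0.0002
grasp_force: 0.0
```

Emit:
step_arm(
  claw=[0, 0, 0, 0],
  slide=[
    [0, 0, 0.1],
    [0, 0, 0.1],
    [0, 0, 0.1],
    [0, 0, 0],
  ],
  angular=[
    [0, 0, 0],
    [0, 0, 0],
    [0, 0, 0],
    [0, 0, 0],
  ],
)

```text
time: 20.45
ee_pos: [0.5366, 0.1212, 0.0551]
eef_rot: [0.756, 0.655, -0.0, -0.0]
force: [0.0, 0.3, -0.0]
width: -0.0006
grasp_force: 0.0
```

Emit:
step_arm(
  claw=[0, 0, 0],
  slide=[
    [0, 0, 0.1],
    [0, 0, 0.1],
    [0, 0, 0],
  ],
  angular=[
    [0, 0, 0],
    [0, 0, 0],
    [0, 0, 0],
  ],
)

```text
time: 20.75
ee_pos: [0.5367, 0.1212, 0.0532]
eef_rot: [0.756, 0.655, -0.0, -0.0]
force: [-0.4, 0.3, -0.6]
width: 0.0005
grasp_force: 0.0
```

Emit:
step_arm(
  claw=[0, 0, 0],
  slide=[
    [0, 0, 0.1],
    [0, 0, 0.1],
    [0, 0, 0],
  ],
  angular=[
    [0, 0, 0],
    [0, 0, 0],
    [0, 0, 0],
  ],
)

```text
time: 21.05
ee_pos: [0.5368, 0.1212, 0.0512]
eef_rot: [0.756, 0.655, -0.0, 0.0]
force: [-1.2, -0.1, 0.5]
width: 0.0002
grasp_force: 0.0
```

Emit:
step_arm(
  claw=[0, 0, 0],
  slide=[
    [0, 0, 0.1],
    [0, 0, 0.1],
    [0, 0, 0],
  ],
  angular=[
    [0, 0, 0],
    [0, 0, 0],
    [0, 0, 0],
  ],
)

```text
time: 21.35
ee_pos: [0.5369, 0.1212, 0.0495]
eef_rot: [0.756, 0.655, 0.0, 0.0]
force: [-1.2, -0.2, 3.1]
width: 0.0
grasp_force: 1.1
```

Emit:
step_arm(
  claw=[0, 0, 0, 0],
  slide=[
    [0, 0, 0.1],
    [0, 0, 0.1],
    [0, 0, 0.1],
    [0, 0, 0],
  ],
  angular=[
    [0, 0, 0],
    [0, 0, 0],
    [0, 0, 0],
    [0, 0, 0],
  ],
)

```text
time: 21.75
ee_pos: [0.5369, 0.1212, 0.0464]
eef_rot: [0.756, 0.655, 0.0, 0.0]
force: [-1.6, 0.4, 3.5]
width: 0.0
grasp_force: 2.0
```

Emit:
step_arm(
  claw=[0, 0, 0],
  slide=[
    [0, 0, 0.1],
    [0, 0, 0.1],
    [0, 0, 0],
  ],
  angular=[
    [0, 0, 0],
    [0, 0, 0],
    [0, 0, 0],
  ],
)

```text
time: 22.05
ee_pos: [0.5369, 0.1212, 0.0451]
eef_rot: [0.756, 0.655, 0.0, 0.0]
force: [-2.9, 0.1, 9.0]
width: -0.0001
grasp_force: 4.4
```

Emit:
step_arm(
  claw=[0, 0, 0],
  slide=[
    [0, 0, 0.1],
    [0, 0, 0],
    [0, 0, 0],
  ],
  angular=[
    [0, 0, 0],
    [0, 0, 0],
    [0, 0, 0],
  ],
)

```text
time: 22.35
ee_pos: [0.537, 0.1213, 0.0449]
eef_rot: [0.755, 0.655, 0.0, 0.0]
force: [-5.1, -0.5, 14.5]
width: -0.0003
grasp_force: 7.5
```

The key bottomed out: force rose to 14.5 N with no further travel. Lifting clear.

Emit:
step_arm(
  claw=[0, 0, 0, 0, 0, 0, 0, 0, 0, 0],
  slide=[
    [0, 0, -0.3],
    [0, 0, -0.5],
    [0, 0, -1],
    [0, 0, -3],
    [0, 0, -4],
    [0, 0, -4],
    [0, 0, -3],
    [-2, 0, 0],
    [-2, 0, 0],
    [0, 0, 0],
  ],
  angular=[
    [0, 0, 0],
    [0, 0, 0],
    [0, 0, 0],
    [0, 0, 0],
    [0, 0, 0],
    [0, 0, 0],
    [0, 0, 0],
    [0, 0, 0],
    [0, 0, 0],
    [0, 0, 0],
  ],
)

```text
time: 23.35
ee_pos: [0.531, 0.0801, 0.2019]
eef_rot: [0.756, 0.654, -0.0, 0.0]
force: [0.7, -0.8, -0.4]
width: 0.0002
grasp_force: 0.0
```

Emit:
step_arm(
  claw=[0, 0, 0, 0, 0],
  slide=[
    [-4, 0, 0],
    [-4, 0, 0],
    [-3, 0, 0],
    [0, 0, 0],
    [0, 0, 0],
  ],
  angular=[
    [0, 0, 0],
    [0, 0, 0],
    [0, 0, 0],
    [0, 0, 0],
    [0, 0, 0],
  ],
)

```text
time: 23.85
ee_pos: [0.5155, -0.0272, 0.2013]
eef_rot: [0.756, 0.655, 0.0, -0.0]
force: [0.6, 0.5, -0.2]
width: 0.0002
grasp_force: 0.0
```

```bash
python3 lev.py; python3 - <<'E'
from h import *
p=ctrl.camera_params('wrist');im=ctrl.capture('wrist');cv2.imwrite('pics/w8.png',im[:,:,::-1])
for b,st in blobs(im,40,85,s=110,v=50,amin=100): print(b,st,ray(p,*b,.076))
E
```

```text
[ 0.5155587  -0.02667023  0.20131016] [-0.00441542 -0.07912778 -0.49272497] 0.046032472985574585
[244  82  31  17 355] lever 45.154769144716376 near edge 38.5367499160263
[259.59907834   3.88479263] [246   0  28  11 217] [0.53355492 0.11133381 0.076     ]
[337.30805243  22.61985019] [ 325    0   30   49 1068] [0.59441989 0.08873048 0.076     ]
```

View pics/w8.png

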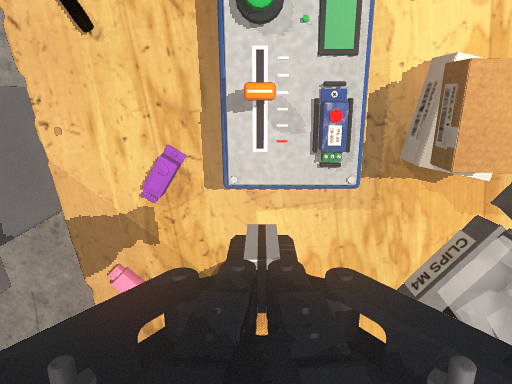

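The lever strip at (260,91) is level with the third white tick and reads 45.2 mm. The key is released at (260,4), the module is still in its nest, and nothing else has been disturbed.

```bash
python3 -c "
from plant import ctrl
print(ctrl.job_done())"
```

```text
the job is handed in; nothing more can be done
None
```

I left the gain lever in the third click (measured 45.2 mm), pressed the set key to its stop and released it, moved the arm clear, and handed the job in; no verdict was returned.

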